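# File the finish tins into the bench lane

## Robot

A 6-joint arm with a two-finger parallel gripper is mounted at the origin on the work surface. World frame = base frame: x ahead of the robot, y to its left, z up, the work surface at z = 0. Lengths are in m, angles in rad, forces in N, time in s.
With the tool pointing down it reaches from about 0.3 to 0.775 m from the base axis. Payload 14.6 kg.
Tool frame: the origin (TCP) lies midway between the tips of the shut fingers; the grasp point (between the pads) lies 19 mm behind it (grasp_offset is the distance from the TCP to the grasp point, in m); z points along the fingers, y is the line along which they close (so a half turn about z gives the same grasp; the last joint's range is limited). The gripper opens to 94 mm and grips with 3 to 60 N. Pads are 16 mm wide; open, the fingers measure 119 mm over their backs; the gripper's body (75 mm by 177 mm) begins 78 mm behind the grasp point.
Start: joints at [-1.252, 0.3, 1.521, -0, 1.321, -0.067], TCP at [0.207, -0.51, 0.205] pointing down, gripper open.
Joint ranges: [-3.03, 3.03], [-0.79, 2.21], [0.23, 2.52], [-1.04, 4.18], [0, 3.07], [-2.55, 2.55]. Speed limits (rad/s): [2.22, 2.22, 2.57, 3.14, 3.14, 3.14].

## Interface

Orientations are given as [roll, pitch, yaw] about the fixed x, y, z axes, in that order (R = Rz(yaw) Ry(pitch) Rx(roll)).
In Python, from station import * gives the robot as it stands. The module is installed in compiled form; this text tells all that it offers.
- The arm moves only by the tool send_rows, never from a script. Its argument "rows" is a list of rows, each an object of numbers: "dx", "dy", "dz": the shift along the tool's x, y, z in mm; "roll": the turn about the tool's z in degrees; "jaw": the closure, from -1 (fully open) to 1 (shut). In form: [{"dx": .., "dy": .., "dz": .., "roll": .., "jaw": ..}, ...]. A call has 1 to 12 rows; each row shifts and turns the commanded pose from where the row before left it, along the tool's axes as they then stand; what a row does not reach is not made up. A row lasts 1/12 s, in which the tool goes at most 41.7 mm and 7.16 degrees, less where a joint would pass 70% of its speed; a pose out of reach is approached as far as the arm can. A call is refused whole if a number of a shift passes 41.7 or a number of a turn 7.16, either way. A call with a gripper value outside its range is refused whole. The fingers move at their own pace and stop on an object; "force" is the grip in N (left out, the last holds). Time passes only in rows, so rows that do not move let the fingers close. It gives the time, the measured TCP pose, the force, the opening and the grip force at its end, in the units of the state.
- get_obs(): the state, without advancing time (a new reading comes with each control period).
- camera(name): name is "side" or "top" or "wrist"; returns a dict with "frame" (384x512x3 uint8, red, green, blue), "z_map" (384x512 float32, m along the optical axis (not along the pixel's ray), 0 where there is no reading), "camera_matrix" (3x3 intrinsics, pixels), "D" ([k1, k2, p1, p2, k3] as OpenCV has them; the pictures are not rectified), "rvec" (rotation vector, rad) and "tvec" (3), from world to camera coordinates, as OpenCV has them. Camera axes: x right, y down, z forward; pixel columns grow to the right and rows downward; lengths in m; the calibration is good to about 2 mm. A picture is of the moment at which its call begins.
- hand_in(): hands the job in; it is judged then, once.
The state is a dict: "time_s": time; "qpos": joint angles; "joint_vel": joint speeds; "tau": joint torques, N m; "ee_pos": TCP position; "eef_rot": TCP orientation; "force": force on the tool from outside, world axes, zero at the start; "moment": the same for the moment, N m; "grip_width": finger opening in m; "grip_force": force on a finger pad.
Only numpy, scipy, OpenCV 4.12 (cv2) and the standard library are available. Lean on these libraries where they do the work, as an engineer would, in place of code of your own. Each camera call takes 0.05 s, during which the arm holds its last target. There are 200 camera calls.

## Task

Slide the three finish tins across the bench, one at a time, into single file between the wooden guide rails: the tallest first, against the stop at the back, then the medium one, then the shortest nearest the mouth, all pushed fully home so that each touches the one before it. Keep the tins upright and on the bench all the way (push them, do not lift them), and leave the jar, the glue bottle and the offcut where they are.

Things in the scene. Friction and masses are not known exactly. Their poses are not given: they have to be found in the camera images.
- throat (a point): Middle of the lane's throat, on the bench. x runs along the lane's centre line towards the stop, z up. Two fixed wooden rails, 30 mm high, 18 mm thick, 72 mm apart inside, run from x = 0 to the stop's face at x = 200 mm; the bench is the floor, no step. Place and yaw vary: x points to the robot's left (+y) within 25 degrees; the open mouth faces right.
- stop (a point): Middle of the inner face of the lane's dark wooden stop (30 mm high), on the bench, 200 mm from the throat, same axes. In front of the throat the rails go on as wings, 30 mm high, 18 mm thick, flared outward at 29 degrees: at their tips, 38 mm before the throat, the mouth is 115 mm wide inside and the wings are 146 mm over the outside.
- tin_tall: The tall tin: a closed round upright steel tin with a brown label, 70 mm high and 66 mm in diameter (the three tins differ only in height: 70, 55 and 40 mm), 280 g give or take 30 per cent. Origin at the centre of its underside, z up; its yaw means nothing. It stands on the bench to the robot's right of the lane's mouth; which tin stands in which place varies.
- tin_medium: The medium tin: a closed round upright steel tin with a brown label, 55 mm high and 66 mm in diameter (the three tins differ only in height: 70, 55 and 40 mm), 220 g give or take 30 per cent. Origin at the centre of its underside, z up; its yaw means nothing. It stands on the bench to the robot's right of the lane's mouth; which tin stands in which place varies.
- tin_short: The short tin: a closed round upright steel tin with a brown label, 40 mm high and 66 mm in diameter (the three tins differ only in height: 70, 55 and 40 mm), 160 g give or take 30 per cent. Origin at the centre of its underside, z up; its yaw means nothing. It stands on the bench to the robot's right of the lane's mouth; which tin stands in which place varies.
- jar: Bystander: small amber glass jar with a black cap, 44 mm in diameter, 50 mm high, standing among the tins. Origin at the centre of its underside. To be left alone.
- glue: Bystander: white glue bottle with an orange cap, 54 mm in diameter, 75 mm high, standing at the far right. Origin at the centre of its underside. To be left alone.
- offcut: Bystander: dark wooden offcut lying flat, 80 mm along its x, 40 mm along its y, 30 mm high. Origin at the centre of its underside. To be left alone.
Things that resemble listed ones, but are neither listed nor needed, are in the scene too. What is shaped like the tin_tall but purple is not meant.

How it is judged:
By the outcome, as a careful person would: the job done as asked, in the order asked, and still so for the second after the job is handed in, with the robot touching nothing.
It also fails if it takes over 72 s, if anything falls off the work surface, if the arm or the gripper's body presses on something with over 40 N, if the wrist force passes 120 N, or if a joint passes its speed limit or range.

## Working session

There is one attempt and no reset: what is moved stays moved. The work goes in short steps, Python scripts to look and compute and a tool call to move; the robot and the scene stay as the last step left them, time stands still between calls to the robot, and variables do not carry over. Pictures are saved under pics/ and viewed, at most 10 in all, crops included, and the job is handed in when it is done.

Besides the shell and the picture viewer there is one more tool, called after "Request:" as name(argument=value, ...), one argument or row to a line, values as JSON. send_rows: Moves the arm, as the interface text tells. Its arguments: {"type":"object","properties":{"rows":{"type":"array"},"force":{"type":"number"}},"required":["rows"]}

```bash
mkdir -p pics; cat > h.py <<'E'
from station import *
import numpy as np, cv2
def pts(c):
    "world xyz per pixel from z_map"
    h,w=c["z_map"].shape
    u,v=np.meshgrid(np.arange(w),np.arange(h))
    p=cv2.undistortPoints(np.stack([u,v],-1).reshape(-1,1,2).astype(np.float32),c["camera_matrix"],c["D"]).reshape(h,w,2)
    z=c["z_map"][...,None]
    P=np.concatenate([p*z,z],-1)
    R=cv2.Rodrigues(np.array(c["rvec"]))[0]
    return (P-np.array(c["tvec"]).reshape(3))@R
E
python3 - <<'E'
from h import *
for n in("top","side"):
    c=camera(n); cv2.imwrite(f"pics/{n}0.png",c["frame"][...,::-1]); np.savez(f"{n}0.npz",**c)
    W=pts(c); R=cv2.Rodrigues(np.array(c["rvec"]))[0]; print(n,-R.T@np.array(c["tvec"]).reshape(3), (c["z_map"]>0).mean())
    if n=="top":
        m=((W[...,2]>.02)&(W[...,2]<.12)&(c["z_map"]>0)).astype(np.uint8)
        k,l,s,_=cv2.connectedComponentsWithStats(m)
        for i in range(1,k):
            if s[i,4]>60:
                Q=W[l==i]; t=np.percentile(Q[:,2],90); T=Q[Q[:,2]>t-.006]
                print(i,s[i],"h",t.round(4),"mid",((T.min(0)+T.max(0))/2).round(4),"ext",np.ptp(T,axis=0).round(4),c["frame"][l==i].mean(0).astype(int))
o=get_obs();print(o)
E
```

```text
top [ 0.37096316 -0.02577133  1.15162481] 0.9960428873697916
1 [424  38  42  40 426] h 0.0248 mid [ 0.8568 -0.5461  0.0244] ext [0.1077 0.1088 0.0089] [14 38 91]
3 [104  62  34  17 215] h 0.026 mid [0.84   0.308  0.0247] ext [0.0452 0.0869 0.0093] [117  46   5]
4 [255 102  26  29 584] h 0.055 mid [ 0.7032 -0.0745  0.0536] ext [0.0662 0.0638 0.0092] [79 77 75]
5 [338 105  23  23 384] h 0.0732 mid [ 0.7002 -0.2846  0.0726] ext [0.0242 0.0254 0.0103] [88 73 58]
6 [ 112  143  109   69 1745] h 0.0311 mid [0.5521 0.1877 0.0308] ext [0.1796 0.2722 0.0114] [76 46 25]
7 [   0  157   41   77 2599] h 0.0962 mid [0.5163 0.5515 0.0962] ext [0.1599 0.0339 0.0117] [42 23 10]
8 [356 165  28  28 575] h 0.0397 mid [ 0.5371 -0.3305  0.0383] ext [0.0669 0.0657 0.0091] [81 79 77]
9 [304 179  18  19 242] h 0.0505 mid [ 0.5157 -0.1852  0.0489] ext [0.0411 0.0384 0.0087] [19 16 15]
10 [ 434  187   31  185 2125] h 0.0603 mid [ 0.4082 -0.4969  0.0837] ext [0.2005 0.0315 0.0588] [43 32 12]
12 [320 202  31  34 510] h 0.0309 mid [ 0.4373 -0.239   0.0294] ext [0.0836 0.0738 0.0091] [40 20 10]
13 [285 205  28  27 
[... 238 characters left out ...]
5209
{'time_s': 0.1, 'qpos': array([-1.25159681e+00,  3.00424652e-01,  1.52148564e+00,  2.85488615e-05,
        1.32070062e+00, -6.66116088e-02]), 'joint_vel': array([-7.91150577e-04, -2.68691709e-03, -1.35811559e-04,  7.32334305e-05,
        1.67574048e-03,  1.05141419e-03]), 'tau': array([ 2.05080265e-03, -5.32644296e+01, -3.53285229e+01,  7.10040238e-02,
        2.35183036e-02, -7.57452221e-05]), 'ee_pos': array([ 0.20689943, -0.5093609 ,  0.20495218]), 'eef_rot': array([-3.14057850e+00, -9.53697118e-05,  3.85803993e-01]), 'force': array([-0.09911995, -0.6828924 ,  0.49083211]), 'moment': array([-0.06115258, -0.04032764, -0.00929051]), 'grip_force': 0.0, 'grip_width': 0.09392977592407578}
```

View pics/top0.png

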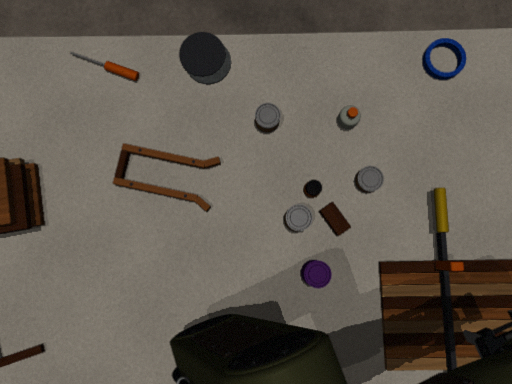

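View pics/side0.png

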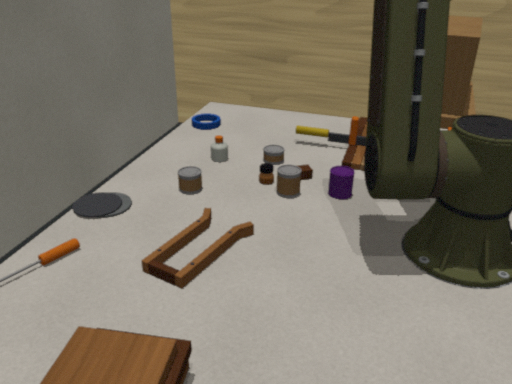

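Top view: the lane is at px (112–220, 143–211), opening to the right. The medium tin is at (267,117), short at (370,179) and tall at (298,217). The jar is at (313,188), glue at (349,117), offcut at (335,218), and the purple decoy at (316,273). The side view agrees.

```bash
cat >> h.py <<'E'
def tops(c,W=None):
    "centres of object tops in the tin area: (x,y,height)"
    W=pts(c) if W is None else W
    m=((W[...,2]>.02)&(W[...,2]<.12)&(W[...,1]>-.42)&(W[...,1]<.32)&(W[...,0]>.25)&(W[...,0]<.78)).astype(np.uint8)
    k,l,s,_=cv2.connectedComponentsWithStats(m); out=[]
    for i in range(1,k):
        if 100<s[i,4]<1000:
            Q=W[l==i]; t=np.percentile(Q[:,2],80); T=Q[Q[:,2]>t-.004]
            (x,y),r=cv2.minEnclosingCircle(T[:,:2].astype(np.float32)); out.append((x,y,t,r))
    return out
E
python3 - <<'E'
from h import *
c=dict(np.load("top0.npz")); W=pts(c)
for t in tops(c,W): print(np.round(t,4))
m=((W[...,2]>.024)&(W[...,2]<.036)&(W[...,0]>.4)&(W[...,0]<.68)&(W[...,1]>.03)&(W[...,1]<.35))
P=W[m][:,:2]
# iterative: rails = points whose lane-x in 10..190, |lane-y| 36..54
a=np.radians(78); o=P.mean(0)
from scipy.optimize import minimize
def lane(p): 
    d=np.array([np.cos(p[2]),np.sin(p[2])]); n=np.array([-d[1],d[0]]); q=P-p[:2]; return q@d,q@n
# direction via two rails: split by side of axis, fit lines
for it in range(8):
    d=np.array([np.cos(a),np.sin(a)]); n=np.array([-d[1],d[0]])
    u=(P-o)@d; v=(P-o)@n; umax=np.percentile(u,99.5); back=umax-.025
    s=(u<back)&(u>back-.165)&(abs(v)>.03)&(abs(v)<.062)
    L=s&(v>0);R=s&(v<0)
    pl=np.polyfit(u[L],v[L],1);pr=np.polyfit(u[R],v[R],1)
    a+=np.arctan((pl[0]+pr[0])/2); o=o+n*(pl[1]+pr[1])/2
b=(u>umax-.04)&(abs(v)<.028)
print("yaw",np.degrees(a),"offs",pl,pr,"stop u",u[b].min(),u[b].max(),"umin",u.min(), "tips v",v[u<u.min()+.012].min(),v[u<u.min()+.012].max())
ub=(u[b].min()+u[b].max())/2; print("stop bar mid",o+d*ub,"n",b.sum(), "tip point on axis",o+d*u.min())
print("width of stop bar",np.ptp(u[b]))
E
```

```text
[ 0.7031 -0.0737  0.0537  0.0338]
[ 0.7011 -0.2849  0.0699  0.0132]
[ 0.537  -0.3309  0.0387  0.0337]
[ 0.5156 -0.1854  0.0496  0.0207]
[ 0.4371 -0.239   0.03    0.0431]
[ 0.4384 -0.1435  0.0686  0.0328]
[ 0.3026 -0.1834  0.0684  0.0329]
yaw 76.37215566765292 offs [-0.00482292  0.04518642] [ 0.00482292 -0.04518642] stop u 0.09344552316831443 0.11502284775344128 umin -0.1407401524332366 tips v -0.07221993904220729 0.07300012600417223
stop bar mid [0.58923625 0.30190863] n 165 tip point on axis [0.53151676 0.06383115]
width of stop bar 0.021577324585126845
```

Request:
send_rows(
  rows=[
    {"dx":26.8,"dy":-18.7,"jaw":0.28},
    {"dx":26.8,"dy":-18.7,"jaw":0.28},
    {"dx":26.8,"dy":-18.7,"jaw":0.28},
    {"dx":26.8,"dy":-18.7,"jaw":0.28},
    {"dx":26.8,"dy":-18.7,"jaw":0.28},
    {"dx":26.8,"dy":-18.7,"jaw":0.28},
    {"dx":26.8,"dy":-18.7,"jaw":0.28},
    {"dx":26.8,"dy":-18.7,"jaw":0.28},
    {"dx":26.8,"dy":-18.7,"jaw":0.28},
    {"dx":26.8,"dy":-18.7,"jaw":0.28},
    {"dx":26.8,"dy":-18.7,"jaw":0.28},
    {"dx":26.8,"dy":-18.7,"jaw":0.28},
  ],
)

```text
invalid input at $.rows[0]: expected keys dx, dy, dz, roll, jaw
```

Request:
send_rows(
  rows=[
    {"roll":-7,"jaw":0.28},
    {"roll":-7,"jaw":0.28},
    {"roll":-7,"jaw":0.28},
    {"roll":-7,"jaw":0.28},
    {"roll":-7,"jaw":0.28},
    {"roll":-7,"jaw":0.28},
    {"jaw":0.28},
  ],
)

```text
invalid input at $.rows[0]: expected keys dx, dy, dz, roll, jaw
```

Request:
send_rows(
  rows=[
    {"dx":26.8,"dy":-18.7,"dz":0,"roll":0,"jaw":0.28},
    {"dx":26.8,"dy":-18.7,"dz":0,"roll":0,"jaw":0.28},
    {"dx":26.8,"dy":-18.7,"dz":0,"roll":0,"jaw":0.28},
    {"dx":26.8,"dy":-18.7,"dz":0,"roll":0,"jaw":0.28},
    {"dx":26.8,"dy":-18.7,"dz":0,"roll":0,"jaw":0.28},
    {"dx":26.8,"dy":-18.7,"dz":0,"roll":0,"jaw":0.28},
    {"dx":26.8,"dy":-18.7,"dz":0,"roll":0,"jaw":0.28},
    {"dx":26.8,"dy":-18.7,"dz":0,"roll":0,"jaw":0.28},
    {"dx":26.8,"dy":-18.7,"dz":0,"roll":0,"jaw":0.28},
    {"dx":26.8,"dy":-18.7,"dz":0,"roll":0,"jaw":0.28},
    {"dx":26.8,"dy":-18.7,"dz":0,"roll":0,"jaw":0.28},
    {"dx":26.8,"dy":-18.7,"dz":0,"roll":0,"jaw":0.28},
  ],
)

```text
time_s: 1.1
ee_pos: [0.421, -0.1791, 0.2054]
eef_rot: [-3.142, 0.0, 0.386]
force: [-0.2, 0.2, -1.1]
grip_width: 0.0341
grip_force: 0.0
```

Request:
send_rows(
  rows=[
    {"dx":0,"dy":0,"dz":0,"roll":-7,"jaw":0.28},
    {"dx":0,"dy":0,"dz":0,"roll":-7,"jaw":0.28},
    {"dx":0,"dy":0,"dz":0,"roll":-7,"jaw":0.28},
    {"dx":0,"dy":0,"dz":0,"roll":-7,"jaw":0.28},
    {"dx":0,"dy":0,"dz":0,"roll":-7,"jaw":0.28},
    {"dx":0,"dy":0,"dz":0,"roll":-7,"jaw":0.28},
    {"dx":0,"dy":0,"dz":0,"roll":0,"jaw":0.28},
  ],
)

```text
time_s: 1.68
ee_pos: [0.4203, -0.1806, 0.2052]
eef_rot: [-3.141, 0.0, 1.125]
force: [-0.4, -0.5, -0.6]
grip_width: 0.0341
grip_force: 0.0
```

Request:
send_rows(
  rows=[
    {"dx":0,"dy":0,"dz":30,"roll":0,"jaw":0.28},
    {"dx":0,"dy":0,"dz":30,"roll":0,"jaw":0.28},
    {"dx":0,"dy":0,"dz":30,"roll":0,"jaw":0.28},
    {"dx":0,"dy":0,"dz":25,"roll":0,"jaw":0.28},
    {"dx":0,"dy":0,"dz":20,"roll":0,"jaw":0.28},
    {"dx":0,"dy":0,"dz":15,"roll":0,"jaw":0.28},
    {"dx":0,"dy":0,"dz":15,"roll":0,"jaw":0.28},
    {"dx":0,"dy":0,"dz":10,"roll":0,"jaw":0.28},
    {"dx":0,"dy":0,"dz":10,"roll":0,"jaw":0.28},
    {"dx":0,"dy":0,"dz":0,"roll":0,"jaw":0.28},
  ],
)

```text
time_s: 2.52
ee_pos: [0.4198, -0.1803, 0.019]
eef_rot: [-3.139, -0.0, 1.117]
force: [0.2, 0.5, 0.5]
grip_width: 0.0338
grip_force: 0.0
```

```bash
cat >> h.py <<'E'
TH=np.array([.5400,.0988]); A=np.radians(76.4); D=np.array([np.cos(A),np.sin(A)]); RT=np.array([D[1],-D[0]])
def lanef(p): q=np.asarray(p)[:2]-TH; return np.round(1000*np.array([q@D,q@RT]),1)
def rep(name=None):
    c=camera("top")
    if name: cv2.imwrite(f"pics/{name}.png",c["frame"][...,::-1])
    for t in tops(c): print("lane mm",lanef(t),"h",round(1000*t[2]),"r",round(1000*t[3]))
    o=get_obs(); print("t",o["time_s"],"tcp lane",lanef(o["ee_pos"]),"z",o["ee_pos"][2],"head right deg",76.4-np.degrees(o["eef_rot"][2]),"F",o["force"].round(1))
E
python3 - <<'E'
from h import *
rep("a1")
cv2.imwrite("pics/a1s.png",cv2.resize(camera("side")["frame"][100:300,150:400,::-1],None,fx=3,fy=3))
E
```

```text
lane mm [-129.7  199.7] h 54 r 33
lane mm [-335.3  246.4] h 70 r 13
lane mm [-418.2   97.5] h 39 r 34
lane mm [-281.6   44.4] h 50 r 20
lane mm [-253.8  -41.2] h 68 r 31
t 2.5667 tcp lane [-299.7  -50.7] z 0.019997925778609572 head right deg 12.37849455845442 F [-1.6  0.2 -0.6]
```

View pics/a1s.png

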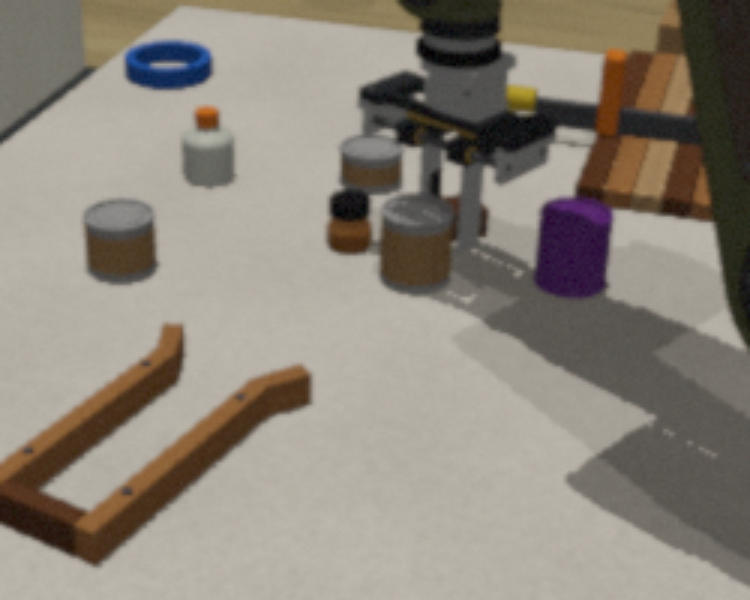

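Request:
send_rows(
  rows=[
    {"dx":3,"dy":0,"dz":0,"roll":0,"jaw":0.28},
    {"dx":4,"dy":0,"dz":0,"roll":0,"jaw":0.28},
    {"dx":5,"dy":0,"dz":0,"roll":0,"jaw":0.28},
    {"dx":8,"dy":0,"dz":0,"roll":0,"jaw":0.28},
    {"dx":8,"dy":0,"dz":0,"roll":0,"jaw":0.28},
    {"dx":8,"dy":0,"dz":0,"roll":0,"jaw":0.28},
    {"dx":8,"dy":0,"dz":0,"roll":0,"jaw":0.28},
    {"dx":8,"dy":0,"dz":0,"roll":0,"jaw":0.28},
    {"dx":8,"dy":0,"dz":0,"roll":0,"jaw":0.28},
    {"dx":8,"dy":0,"dz":0,"roll":0,"jaw":0.28},
    {"dx":6,"dy":0,"dz":0,"roll":0,"jaw":0.28},
    {"dx":4,"dy":0,"dz":0,"roll":0,"jaw":0.28},
  ],
)

```text
time_s: 3.62
ee_pos: [0.4551, -0.1097, 0.0209]
eef_rot: [3.141, 0.0, 1.12]
force: [-3.5, -4.8, 5.7]
grip_width: 0.0337
grip_force: 3.3
```

```bash
python3 -c "
from h import *
rep('a2')"
```

```text
lane mm [-130.4  199.4] h 54 r 33
lane mm [-335.9  246.4] h 70 r 13
lane mm [-418.1   97.9] h 39 r 34
lane mm [-353.8  -20.2] h 30 r 42
lane mm [-333.1 -164.2] h 69 r 32
t 3.6667 tcp lane [-222.2  -33.4] z 0.020897963838090044 head right deg 12.244488016002876 F [ 0.1 -1.1  2. ]
```

Request:
send_rows(
  rows=[
    {"dx":4,"dy":0,"dz":0,"roll":0,"jaw":0.28},
    {"dx":8,"dy":0,"dz":0,"roll":0,"jaw":0.28},
    {"dx":9,"dy":0,"dz":0,"roll":0,"jaw":0.28},
    {"dx":9,"dy":0,"dz":0,"roll":0,"jaw":0.28},
    {"dx":9,"dy":0,"dz":0,"roll":0,"jaw":0.28},
    {"dx":9,"dy":0,"dz":0,"roll":0,"jaw":0.28},
    {"dx":9,"dy":0,"dz":0,"roll":0,"jaw":0.28},
    {"dx":9,"dy":0,"dz":0,"roll":0,"jaw":0.28},
    {"dx":9,"dy":0,"dz":0,"roll":0,"jaw":0.28},
    {"dx":9,"dy":0,"dz":0,"roll":0,"jaw":0.28},
    {"dx":9,"dy":0,"dz":0,"roll":0,"jaw":0.28},
    {"dx":7,"dy":0,"dz":0,"roll":0,"jaw":0.28},
  ],
)

```text
time_s: 4.67
ee_pos: [0.4984, -0.0198, 0.0208]
eef_rot: [3.141, 0.0, 1.119]
force: [-3.7, -7.6, 5.7]
grip_width: 0.0339
grip_force: 3.5
```

Request:
send_rows(
  rows=[
    {"dx":6,"dy":1.3,"dz":0,"roll":-2,"jaw":0.28},
    {"dx":6,"dy":1.3,"dz":0,"roll":-2,"jaw":0.28},
    {"dx":6,"dy":1.3,"dz":0,"roll":-2,"jaw":0.28},
    {"dx":6,"dy":1.3,"dz":0,"roll":-2,"jaw":0.28},
    {"dx":6,"dy":1.3,"dz":0,"roll":-2,"jaw":0.28},
    {"dx":6,"dy":1.3,"dz":0,"roll":-2.2,"jaw":0.28},
    {"dx":3,"dy":0,"dz":0,"roll":0,"jaw":0.28},
  ],
)

```text
time_s: 5.25
ee_pos: [0.5194, 0.0138, 0.0207]
eef_rot: [3.141, 0.0, 1.334]
force: [-1.8, -6.0, 6.0]
grip_width: 0.0341
grip_force: 3.6
```

```bash
python3 -c "
from h import *
rep('a3')
cv2.imwrite('pics/a3s.png',cv2.resize(camera('side')['frame'][130:300,120:330,::-1],None,fx=3,fy=3))"
```

```text
lane mm [-129.8  199.3] h 54 r 33
lane mm [-335.1  246.2] h 69 r 13
lane mm [-418.    97.6] h 39 r 34
lane mm [-281.1   42.8] h 50 r 21
lane mm [-352.2  -20.7] h 30 r 43
lane mm [-330.1 -164.3] h 69 r 33
t 5.3 tcp lane [-87.2  -0.2] z 0.02070522828858028 head right deg 0.0846171397365083 F [ 0.9 -1.3  1.7]
```

View pics/a3s.png

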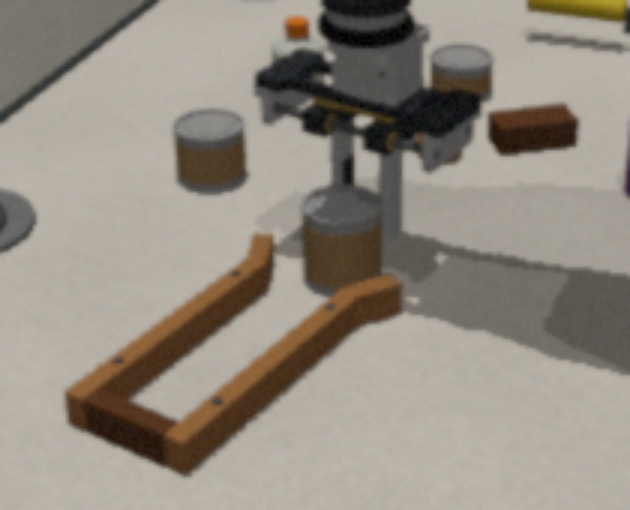

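The tall tin stands in the mouth on the lane axis (crop px 340,240), with the fingers behind it.

Request:
send_rows(
  rows=[
    {"dx":4,"dy":0,"dz":0,"roll":0,"jaw":0.28},
    {"dx":8,"dy":0,"dz":0,"roll":0,"jaw":0.28},
    {"dx":8,"dy":0,"dz":0,"roll":0,"jaw":0.28},
    {"dx":8,"dy":0,"dz":0,"roll":0,"jaw":0.28},
    {"dx":8,"dy":0,"dz":0,"roll":0,"jaw":0.28},
    {"dx":8,"dy":0,"dz":0,"roll":0,"jaw":0.28},
    {"dx":8,"dy":0,"dz":0,"roll":0,"jaw":0.28},
    {"dx":8,"dy":0,"dz":0,"roll":0,"jaw":0.28},
    {"dx":8,"dy":0,"dz":0,"roll":0,"jaw":0.28},
    {"dx":8,"dy":0,"dz":0,"roll":0,"jaw":0.28},
    {"dx":8,"dy":0,"dz":0,"roll":0,"jaw":0.28},
    {"dx":6,"dy":0,"dz":0,"roll":0,"jaw":0.28},
  ],
)

```text
time_s: 6.35
ee_pos: [0.5405, 0.1016, 0.0204]
eef_rot: [-3.142, -0.0, 1.332]
force: [-0.5, -3.7, 2.2]
grip_width: 0.0337
grip_force: 2.2
```

```bash
python3 -c "
from h import *
rep()"
```

```text
lane mm [-129.3  199. ] h 54 r 33
lane mm [-335.6  246.6] h 71 r 13
lane mm [169.3  -1. ] h 30 r 71
lane mm [-418.6   97.9] h 39 r 34
lane mm [-281.8   43. ] h 50 r 21
lane mm [-353.5  -20.3] h 30 r 42
lane mm [-329.9 -164.2] h 68 r 33
t 6.4 tcp lane [ 3.5 -0.2] z 0.02043498967136706 head right deg 0.05695401909406428 F [ 0.  -0.3  0.2]
```

Request:
send_rows(
  rows=[
    {"dx":4,"dy":0,"dz":0,"roll":0,"jaw":0.28},
    {"dx":9,"dy":0,"dz":0,"roll":0,"jaw":0.28},
    {"dx":9,"dy":0,"dz":0,"roll":0,"jaw":0.28},
    {"dx":9,"dy":0,"dz":0,"roll":0,"jaw":0.28},
    {"dx":9,"dy":0,"dz":0,"roll":0,"jaw":0.28},
    {"dx":9,"dy":0,"dz":0,"roll":0,"jaw":0.28},
    {"dx":9,"dy":0,"dz":0,"roll":0,"jaw":0.28},
    {"dx":9,"dy":0,"dz":0,"roll":0,"jaw":0.28},
    {"dx":9,"dy":0,"dz":0,"roll":0,"jaw":0.28},
    {"dx":9,"dy":0,"dz":0,"roll":0,"jaw":0.28},
    {"dx":9,"dy":0,"dz":0,"roll":0,"jaw":0.28},
    {"dx":6,"dy":0,"dz":0,"roll":0,"jaw":0.28},
  ],
)

```text
time_s: 7.4
ee_pos: [0.5642, 0.1989, 0.0204]
eef_rot: [-3.142, -0.0, 1.332]
force: [-0.0, -2.9, 1.6]
grip_width: 0.0339
grip_force: 1.5
```

Request:
send_rows(
  rows=[
    {"dx":5,"dy":0,"dz":0,"roll":0,"jaw":0.28},
    {"dx":5,"dy":0,"dz":0,"roll":0,"jaw":0.28},
    {"dx":4,"dy":0,"dz":0,"roll":0,"jaw":0.28},
    {"dx":3,"dy":0,"dz":0,"roll":0,"jaw":0.28},
  ],
)

```text
time_s: 7.73
ee_pos: [0.5681, 0.2146, 0.0204]
eef_rot: [-3.141, 0.0, 1.332]
force: [-0.7, -2.7, 0.3]
grip_width: 0.0339
grip_force: 1.5
```

```bash
python3 -c "
from h import *
rep()"
```

```text
lane mm [-129.4  199.3] h 54 r 33
lane mm [-336.2  246.3] h 70 r 13
lane mm [36.5 48.6] h 30 r 72
lane mm [-418.4   97.7] h 39 r 34
lane mm [-281.9   43.2] h 50 r 21
lane mm [ 23.1 -49. ] h 30 r 60
lane mm [-353.8  -20.2] h 30 r 42
lane mm [-329.9 -164.4] h 68 r 33
t 7.7833 tcp lane [119.6   0. ] z 0.020426027255357505 head right deg 0.08800024918637916 F [-0.4  0.2 -0.2]
```

Expected contact is at about 131, so I'll creep the rest.

Request:
send_rows(
  rows=[
    {"dx":3,"dy":0,"dz":0,"roll":0,"jaw":0.28},
    {"dx":3,"dy":0,"dz":0,"roll":0,"jaw":0.28},
    {"dx":2,"dy":0,"dz":0,"roll":0,"jaw":0.28},
    {"dx":2,"dy":0,"dz":0,"roll":0,"jaw":0.28},
  ],
)

```text
time_s: 8.12
ee_pos: [0.5705, 0.2242, 0.0204]
eef_rot: [-3.142, 0.0, 1.332]
force: [-0.3, -3.1, 1.3]
grip_width: 0.0339
grip_force: 1.5
```

Request:
send_rows(
  rows=[
    {"dx":1,"dy":0,"dz":0,"roll":0,"jaw":0.28},
    {"dx":1,"dy":0,"dz":0,"roll":0,"jaw":0.28},
  ],
)

```text
time_s: 8.28
ee_pos: [0.5708, 0.2257, 0.0205]
eef_rot: [-3.141, 0.001, 1.332]
force: [-3.0, -10.2, 4.4]
grip_width: 0.0341
grip_force: 4.8
```

Request:
send_rows(
  rows=[
    {"dx":1,"dy":0,"dz":0,"roll":0,"jaw":0.28},
  ],
)

```text
time_s: 8.37
ee_pos: [0.5709, 0.2258, 0.0205]
eef_rot: [-3.141, 0.002, 1.332]
force: [-5.9, -17.4, 7.2]
grip_width: 0.0337
grip_force: 7.6
```

Request:
send_rows(
  rows=[
    {"dx":-2,"dy":0,"dz":0,"roll":0,"jaw":0.28},
    {"dx":-8,"dy":0,"dz":0,"roll":0,"jaw":0.28},
    {"dx":-15,"dy":0,"dz":0,"roll":0,"jaw":0.28},
    {"dx":-15,"dy":0,"dz":-10,"roll":0,"jaw":0.28},
    {"dx":0,"dy":0,"dz":-30,"roll":0,"jaw":0.28},
    {"dx":0,"dy":0,"dz":-30,"roll":0,"jaw":0.28},
    {"dx":0,"dy":0,"dz":-30,"roll":0,"jaw":0.28},
    {"dx":0,"dy":0,"dz":-20,"roll":0,"jaw":0.28},
  ],
)

```text
time_s: 9.03
ee_pos: [0.5622, 0.188, 0.1435]
eef_rot: [3.139, -0.002, 1.332]
force: [0.8, -1.1, -0.0]
grip_width: 0.0338
grip_force: 0.0
```

Request:
send_rows(
  rows=[
    {"dx":-18.5,"dy":20,"dz":0,"roll":0,"jaw":0.28},
    {"dx":-18.5,"dy":20,"dz":0,"roll":0,"jaw":0.28},
    {"dx":-18.5,"dy":20,"dz":0,"roll":0,"jaw":0.28},
    {"dx":-18.5,"dy":20,"dz":0,"roll":0,"jaw":0.28},
    {"dx":-18.5,"dy":20,"dz":0,"roll":0,"jaw":0.28},
    {"dx":-18.5,"dy":20,"dz":0,"roll":0,"jaw":0.28},
    {"dx":-18.5,"dy":20,"dz":0,"roll":0,"jaw":0.28},
    {"dx":-18.5,"dy":20,"dz":0,"roll":0,"jaw":0.28},
    {"dx":-18.5,"dy":20,"dz":0,"roll":0,"jaw":0.28},
    {"dx":-18.5,"dy":20,"dz":0,"roll":0,"jaw":0.28},
    {"dx":-18.5,"dy":20,"dz":0,"roll":0,"jaw":0.28},
    {"dx":-16.5,"dy":20,"dz":0,"roll":0,"jaw":0.28},
  ],
)

```text
time_s: 10.03
ee_pos: [0.7431, -0.0841, 0.1404]
eef_rot: [3.141, -0.0, 1.332]
force: [0.2, 0.0, -0.9]
grip_width: 0.034
grip_force: 0.0
```

Request:
send_rows(
  rows=[
    {"dx":0,"dy":0,"dz":0,"roll":-7.1,"jaw":0.28},
    {"dx":0,"dy":0,"dz":0,"roll":-7.1,"jaw":0.28},
    {"dx":0,"dy":0,"dz":0,"roll":-7.1,"jaw":0.28},
    {"dx":0,"dy":0,"dz":0,"roll":-7.1,"jaw":0.28},
    {"dx":0,"dy":0,"dz":0,"roll":-7.1,"jaw":0.28},
    {"dx":0,"dy":0,"dz":0,"roll":-7.1,"jaw":0.28},
    {"dx":0,"dy":0,"dz":0,"roll":-7.1,"jaw":0.28},
    {"dx":0,"dy":0,"dz":0,"roll":-7.1,"jaw":0.28},
    {"dx":0,"dy":0,"dz":0,"roll":-7.1,"jaw":0.28},
    {"dx":0,"dy":0,"dz":0,"roll":-7.1,"jaw":0.28},
    {"dx":0,"dy":0,"dz":0,"roll":-7.1,"jaw":0.28},
    {"dx":0,"dy":0,"dz":0,"roll":-7.1,"jaw":0.28},
  ],
)

```text
time_s: 11.03
ee_pos: [0.7426, -0.0826, 0.1403]
eef_rot: [3.141, 0.0, 2.825]
force: [-0.1, -0.1, 0.4]
grip_width: 0.0335
grip_force: 0.0
```

```bash
python3 -c "
from h import *
rep('b1')"
```

```text
lane mm [-335.   246.4] h 70 r 13
lane mm [-417.7   97.7] h 39 r 34
lane mm [-281.3   42.8] h 50 r 21
lane mm [-352.2  -20.9] h 30 r 43
lane mm [-330.3 -164.3] h 69 r 33
t 11.0833 tcp lane [-128.7  239.6] z 0.14033817751729338 head right deg -86.0157138125688 F [0.4 0.5 1.4]
```

View pics/b1.png

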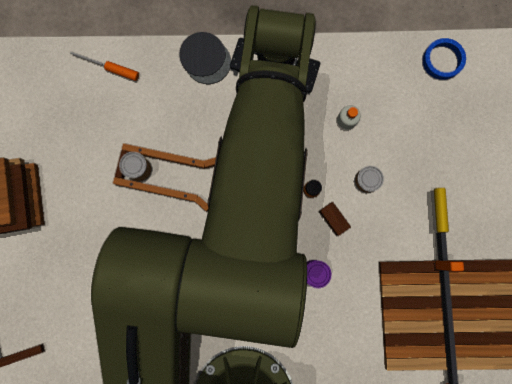

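Top view: the tall tin sits against the stop at (133,165).

Request:
send_rows(
  rows=[
    {"dx":0,"dy":0,"dz":20,"roll":-4,"jaw":0.28},
    {"dx":0,"dy":0,"dz":25,"roll":0,"jaw":0.28},
    {"dx":0,"dy":0,"dz":25,"roll":0,"jaw":0.28},
    {"dx":0,"dy":0,"dz":20,"roll":0,"jaw":0.28},
    {"dx":0,"dy":0,"dz":15,"roll":0,"jaw":0.28},
    {"dx":0,"dy":0,"dz":10,"roll":0,"jaw":0.28},
    {"dx":0,"dy":0,"dz":5,"roll":0,"jaw":0.28},
    {"dx":0,"dy":0,"dz":0,"roll":0,"jaw":0.28},
  ],
)

```text
time_s: 11.75
ee_pos: [0.7426, -0.0825, 0.0198]
eef_rot: [3.142, -0.001, 2.888]
force: [-0.1, 0.2, 0.6]
grip_width: 0.0338
grip_force: 0.0
```

Request:
send_rows(
  rows=[
    {"dx":3,"dy":0,"dz":0,"roll":0,"jaw":0.28},
    {"dx":4,"dy":0,"dz":0,"roll":0,"jaw":0.28},
    {"dx":5,"dy":0,"dz":0,"roll":0,"jaw":0.28},
    {"dx":8,"dy":0,"dz":0,"roll":0,"jaw":0.28},
    {"dx":8,"dy":0,"dz":0,"roll":0,"jaw":0.28},
    {"dx":8,"dy":0,"dz":0,"roll":0,"jaw":0.28},
    {"dx":8,"dy":0,"dz":0,"roll":0,"jaw":0.28},
    {"dx":8,"dy":0,"dz":0,"roll":0,"jaw":0.28},
    {"dx":8,"dy":0,"dz":0,"roll":0,"jaw":0.28},
    {"dx":8,"dy":0,"dz":0,"roll":0,"jaw":0.28},
    {"dx":6,"dy":0,"dz":0,"roll":0,"jaw":0.28},
    {"dx":4,"dy":0,"dz":0,"roll":0,"jaw":0.28},
  ],
)

```text
time_s: 12.75
ee_pos: [0.6668, -0.0628, 0.0212]
eef_rot: [3.141, 0.001, 2.889]
force: [0.6, 0.4, 0.4]
grip_width: 0.0337
grip_force: 0.9
```

```bash
python3 -c "
from h import *
rep()
cv2.imwrite('pics/b2s.png',cv2.resize(camera('side')['frame'][100:300,100:350,::-1],None,fx=3,fy=3))"
```

```text
lane mm [-335.2  245.6] h 69 r 13
lane mm [-416.9   97.6] h 39 r 34
lane mm [-282.    42.8] h 50 r 21
lane mm [-352.7  -20.2] h 30 r 42
lane mm [-330.  -164.4] h 69 r 33
t 12.8 tcp lane [-127.2  160.9] z 0.021085791144940077 head right deg -89.11195437660214 F [-0.3 -0.2 -0.3]
```

View pics/b2s.png

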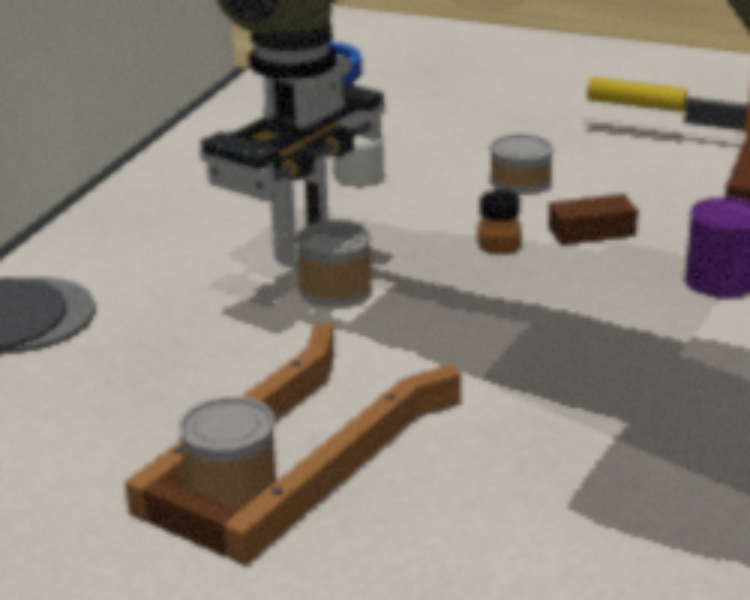

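The medium tin moves cleanly ahead of the fingers (crop px 335,262).

Request:
send_rows(
  rows=[
    {"dx":5,"dy":0,"dz":0,"roll":0,"jaw":0.28},
    {"dx":11,"dy":0,"dz":0,"roll":0,"jaw":0.28},
    {"dx":11,"dy":0,"dz":0,"roll":0,"jaw":0.28},
    {"dx":11,"dy":0,"dz":0,"roll":0,"jaw":0.28},
    {"dx":11,"dy":0,"dz":0,"roll":0,"jaw":0.28},
    {"dx":11,"dy":0,"dz":0,"roll":0,"jaw":0.28},
    {"dx":11,"dy":0,"dz":0,"roll":0,"jaw":0.28},
    {"dx":11,"dy":0,"dz":0,"roll":0,"jaw":0.28},
    {"dx":11,"dy":0,"dz":0,"roll":0,"jaw":0.28},
    {"dx":11,"dy":0,"dz":0,"roll":0,"jaw":0.28},
    {"dx":9,"dy":0,"dz":0,"roll":0,"jaw":0.28},
    {"dx":6,"dy":0,"dz":0,"roll":0,"jaw":0.28},
  ],
)

```text
time_s: 13.85
ee_pos: [0.5518, -0.0331, 0.0209]
eef_rot: [3.141, 0.001, 2.889]
force: [2.1, -0.7, 0.0]
grip_width: 0.0335
grip_force: 1.2
```

Request:
send_rows(
  rows=[
    {"dx":3,"dy":0,"dz":0,"roll":0,"jaw":0.28},
    {"dx":1,"dy":0,"dz":0,"roll":0,"jaw":0.28},
    {"dx":-5,"dy":0,"dz":0,"roll":0,"jaw":0.28},
    {"dx":-10,"dy":0,"dz":0,"roll":0,"jaw":0.28},
    {"dx":-10,"dy":0,"dz":-10,"roll":0,"jaw":0.28},
    {"dx":0,"dy":0,"dz":-30,"roll":0,"jaw":0.28},
    {"dx":0,"dy":0,"dz":-30,"roll":0,"jaw":0.28},
    {"dx":0,"dy":0,"dz":-30,"roll":0,"jaw":0.28},
    {"dx":0,"dy":0,"dz":-10,"roll":0,"jaw":0.28},
  ],
)

```text
time_s: 14.6
ee_pos: [0.5739, -0.0387, 0.1344]
eef_rot: [3.141, 0.004, 2.889]
force: [-0.1, -0.6, 1.0]
grip_width: 0.0339
grip_force: 0.0
```

```bash
cat >> h.py <<'E'
def tins(name="side"):
    "find grey/any discs by height from the side depth map: bins of points 1-8mm above..."
    c=camera(name); W=pts(c)
    for h in (.07,.055,.04):
        m=((abs(W[...,2]-h)<.003)&(W[...,1]>-.42)&(W[...,1]<.32)&(W[...,0]>.25)&(W[...,0]<.78)&(c["frame"].std(-1)<12)).astype(np.uint8)
        k,l,s,_=cv2.connectedComponentsWithStats(m)
        for i in range(1,k):
            if s[i,4]>60:
                Q=W[l==i]; (x,y),r=cv2.minEnclosingCircle(Q[:,:2].astype(np.float32)); print(name,h,"lane",lanef((x,y)),"r",round(r*1000),"n",s[i,4])
E
python3 -c "
from h import *
rep(); tins()"
```

```text
lane mm [-335.2  246.8] h 70 r 13
lane mm [-417.5   97.5] h 39 r 34
lane mm [-281.5   42.7] h 50 r 21
lane mm [-352.   -20.8] h 30 r 42
lane mm [-330.  -164.6] h 69 r 33
t 14.65 tcp lane [-125.7   65.5] z 0.1344427805651537 head right deg -89.10264095040205 F [-0.1  0.7  1.5]
side 0.07 lane [170.    0.6] r 35 n 430
side 0.055 lane [-121.7    4. ] r 35 n 241
side 0.04 lane [-417.   98.] r 38 n 138
```

Request:
send_rows(
  rows=[
    {"dx":0,"dy":0,"dz":0,"roll":7.1,"jaw":0.28},
    {"dx":0,"dy":0,"dz":0,"roll":7.1,"jaw":0.28},
    {"dx":0,"dy":0,"dz":0,"roll":7.1,"jaw":0.28},
    {"dx":0,"dy":0,"dz":0,"roll":7.1,"jaw":0.28},
    {"dx":0,"dy":0,"dz":0,"roll":7.1,"jaw":0.28},
    {"dx":0,"dy":0,"dz":0,"roll":7.1,"jaw":0.28},
    {"dx":0,"dy":0,"dz":0,"roll":7.1,"jaw":0.28},
    {"dx":0,"dy":0,"dz":0,"roll":7.1,"jaw":0.28},
    {"dx":0,"dy":0,"dz":0,"roll":7.1,"jaw":0.28},
    {"dx":0,"dy":0,"dz":0,"roll":7.1,"jaw":0.28},
    {"dx":0,"dy":0,"dz":0,"roll":7.1,"jaw":0.28},
    {"dx":0,"dy":0,"dz":0,"roll":7.1,"jaw":0.28},
  ],
)

```text
time_s: 15.7
ee_pos: [0.5716, -0.0384, 0.128]
eef_rot: [-3.138, 0.0, 1.395]
force: [0.3, -0.1, -0.4]
grip_width: 0.0342
grip_force: 0.0
```

Request:
send_rows(
  rows=[
    {"dx":0,"dy":0,"dz":0,"roll":4,"jaw":0.28},
    {"dx":-14,"dy":-20,"dz":0,"roll":0,"jaw":0.28},
    {"dx":-14,"dy":-20,"dz":0,"roll":0,"jaw":0.28},
    {"dx":-14,"dy":-22,"dz":0,"roll":0,"jaw":0.28},
    {"dx":0,"dy":0,"dz":0,"roll":0,"jaw":0.28},
  ],
)

```text
time_s: 16.12
ee_pos: [0.4985, -0.0653, 0.1282]
eef_rot: [-3.137, 0.0, 1.331]
force: [0.8, -0.0, 0.1]
grip_width: 0.0336
grip_force: 0.0
```

```bash
python3 -c "
from h import *
rep(); tins()"
```

```text
lane mm [-336.3  246.7] h 69 r 13
lane mm [-419.   98.] h 39 r 34
lane mm [-281.8   43. ] h 50 r 21
lane mm [-352.2  -20.7] h 30 r 43
lane mm [-330.1 -164.6] h 69 r 33
t 16.1667 tcp lane [-1.684e+02  1.000e-01] z 0.12880850321268003 head right deg 0.16433280044988408 F [0.5 0.7 1.3]
side 0.07 lane [168.3   1.3] r 35 n 434
side 0.055 lane [-121.2    1.8] r 37 n 235
side 0.04 lane [-418.1   96.9] r 35 n 92
```

Request:
send_rows(
  rows=[
    {"dx":0,"dy":1,"dz":25,"roll":0,"jaw":0.28},
    {"dx":0,"dy":0,"dz":25,"roll":0,"jaw":0.28},
    {"dx":0,"dy":0,"dz":25,"roll":0,"jaw":0.28},
    {"dx":0,"dy":0,"dz":20,"roll":0,"jaw":0.28},
    {"dx":0,"dy":0,"dz":10,"roll":0,"jaw":0.28},
    {"dx":0,"dy":0,"dz":3,"roll":0,"jaw":0.28},
    {"dx":3,"dy":0,"dz":0,"roll":0,"jaw":0.28},
    {"dx":4,"dy":0,"dz":0,"roll":0,"jaw":0.28},
    {"dx":4,"dy":0,"dz":0,"roll":0,"jaw":0.28},
    {"dx":8,"dy":0,"dz":0,"roll":0,"jaw":0.28},
    {"dx":8,"dy":0,"dz":0,"roll":0,"jaw":0.28},
    {"dx":8,"dy":0,"dz":0,"roll":0,"jaw":0.28},
  ],
)

```text
time_s: 17.22
ee_pos: [0.5119, -0.0299, 0.023]
eef_rot: [3.141, -0.0, 1.332]
force: [-0.3, -2.4, 0.2]
grip_width: 0.0342
grip_force: 0.9
```

Request:
send_rows(
  rows=[
    {"dx":8,"dy":0,"dz":0,"roll":0,"jaw":0.28},
    {"dx":8,"dy":0,"dz":0,"roll":0,"jaw":0.28},
    {"dx":8,"dy":0,"dz":0,"roll":0,"jaw":0.28},
    {"dx":8,"dy":0,"dz":0,"roll":0,"jaw":0.28},
    {"dx":8,"dy":0,"dz":0,"roll":0,"jaw":0.28},
    {"dx":8,"dy":0,"dz":0,"roll":0,"jaw":0.28},
    {"dx":6,"dy":0,"dz":0,"roll":0,"jaw":0.28},
  ],
)

```text
time_s: 17.8
ee_pos: [0.5245, 0.0225, 0.0226]
eef_rot: [3.141, 0.0, 1.332]
force: [-0.6, -5.3, 4.8]
grip_width: 0.0342
grip_force: 2.7
```

```bash
python3 -c "
from h import *
rep(); tins()"
```

```text
lane mm [-334.8  246.2] h 69 r 13
lane mm [-418.6   97.9] h 39 r 34
lane mm [-281.8   42.9] h 50 r 21
lane mm [-352.2  -20.7] h 30 r 43
lane mm [-330.  -164.1] h 69 r 33
t 17.85 tcp lane [-77.1   2.8] z 0.022545767425065887 head right deg 0.06110972317773644 F [ 0.3 -0.5  1.4]
side 0.07 lane [169.3   2.7] r 36 n 410
side 0.055 lane [-46.2  -1.4] r 44 n 291
side 0.04 lane [-414.5  101.9] r 37 n 133
```

Request:
send_rows(
  rows=[
    {"dx":5,"dy":-0.8,"dz":0,"roll":0,"jaw":0.28},
    {"dx":7,"dy":-0.9,"dz":0,"roll":0,"jaw":0.28},
    {"dx":8,"dy":-0.9,"dz":0,"roll":0,"jaw":0.28},
    {"dx":8,"dy":0,"dz":0,"roll":0,"jaw":0.28},
    {"dx":8,"dy":0,"dz":0,"roll":0,"jaw":0.28},
    {"dx":8,"dy":0,"dz":0,"roll":0,"jaw":0.28},
    {"dx":8,"dy":0,"dz":0,"roll":0,"jaw":0.28},
    {"dx":8,"dy":0,"dz":0,"roll":0,"jaw":0.28},
    {"dx":8,"dy":0,"dz":0,"roll":0,"jaw":0.28},
    {"dx":8,"dy":0,"dz":0,"roll":0,"jaw":0.28},
    {"dx":8,"dy":0,"dz":0,"roll":0,"jaw":0.28},
    {"dx":8,"dy":0,"dz":0,"roll":0,"jaw":0.28},
  ],
)

```text
time_s: 18.9
ee_pos: [0.5436, 0.1125, 0.0224]
eef_rot: [-3.142, -0.0, 1.332]
force: [-0.5, -1.4, -0.5]
grip_width: 0.034
grip_force: 0.8
```

Request:
send_rows(
  rows=[
    {"dx":8,"dy":0,"dz":0,"roll":0,"jaw":0.28},
    {"dx":8,"dy":0,"dz":0,"roll":0,"jaw":0.28},
    {"dx":8,"dy":0,"dz":0,"roll":0,"jaw":0.28},
    {"dx":5,"dy":0,"dz":0,"roll":0,"jaw":0.28},
    {"dx":4,"dy":0,"dz":0,"roll":0,"jaw":0.28},
    {"dx":3,"dy":0,"dz":0,"roll":0,"jaw":0.28},
  ],
)

```text
time_s: 19.4
ee_pos: [0.552, 0.1471, 0.0224]
eef_rot: [-3.142, 0.0, 1.332]
force: [-0.4, -0.9, -0.3]
grip_width: 0.034
grip_force: 0.8
```

```bash
python3 -c "
from h import *
rep(); tins()"
```

```text
lane mm [-335.1  245.6] h 70 r 13
lane mm [183.  -4.] h 66 r 28
lane mm [-2.7 53. ] h 30 r 33
lane mm [-418.3   98. ] h 39 r 34
lane mm [-281.5   42.6] h 50 r 21
lane mm [-15.3 -56.3] h 30 r 23
lane mm [-352.5  -20.5] h 30 r 43
lane mm [-329.8 -164.5] h 69 r 33
t 19.45 tcp lane [50.   0.3] z 0.022419570957147465 head right deg 0.0774725987929088 F [-0.1 -0.  -0.5]
side 0.07 lane [169.6   0.2] r 36 n 421
side 0.055 lane [78.6 -3.5] r 43 n 392
side 0.04 lane [-416.3  101.3] r 36 n 134
```

Request:
send_rows(
  rows=[
    {"dx":4,"dy":0,"dz":0,"roll":0,"jaw":0.28},
    {"dx":3,"dy":0,"dz":0,"roll":0,"jaw":0.28},
    {"dx":3,"dy":0,"dz":0,"roll":0,"jaw":0.28},
    {"dx":2,"dy":0,"dz":0,"roll":0,"jaw":0.28},
  ],
)

```text
time_s: 19.83
ee_pos: [0.5549, 0.1585, 0.0225]
eef_rot: [3.142, 0.0, 1.332]
force: [-1.0, -1.4, -0.2]
grip_width: 0.034
grip_force: 0.8
```

Request:
send_rows(
  rows=[
    {"dx":1.5,"dy":0,"dz":0,"roll":0,"jaw":0.28},
    {"dx":1,"dy":0,"dz":0,"roll":0,"jaw":0.28},
  ],
)

```text
time_s: 20.0
ee_pos: [0.5554, 0.1609, 0.0225]
eef_rot: [3.142, 0.0, 1.332]
force: [-0.8, -1.5, 0.3]
grip_width: 0.0335
grip_force: 0.9
```

Request:
send_rows(
  rows=[
    {"dx":1,"dy":0,"dz":0,"roll":0,"jaw":0.28},
    {"dx":0,"dy":0,"dz":0,"roll":0,"jaw":0.28},
  ],
)

```text
time_s: 20.17
ee_pos: [0.5555, 0.1613, 0.0224]
eef_rot: [-3.141, 0.001, 1.332]
force: [-1.9, -5.3, 1.4]
grip_width: 0.034
grip_force: 2.0
```

Request:
send_rows(
  rows=[
    {"dx":1,"dy":0,"dz":0,"roll":0,"jaw":0.28},
    {"dx":0.5,"dy":0,"dz":0,"roll":0,"jaw":0.28},
    {"dx":0,"dy":0,"dz":0,"roll":0,"jaw":0.28},
  ],
)

```text
time_s: 20.42
ee_pos: [0.5556, 0.1616, 0.0224]
eef_rot: [-3.141, 0.003, 1.332]
force: [-4.2, -13.3, 3.1]
grip_width: 0.0338
grip_force: 5.9
```

```bash
python3 -c "
from h import *
rep(); tins()"
```

```text
lane mm [-335.6  246.8] h 69 r 13
lane mm [ 7.7 52.2] h 30 r 43
lane mm [209.2 -26.2] h 30 r 29
lane mm [-418.6   98. ] h 39 r 34
lane mm [-281.9   43. ] h 50 r 21
lane mm [ -6.2 -54.7] h 30 r 31
lane mm [-352.7  -21.9] h 30 r 42
lane mm [-329.8 -164.5] h 68 r 33
t 20.4667 tcp lane [64.7  0.4] z 0.022367053074055763 head right deg 0.11162960750370132 F [ -4.2 -13.6   4.8]
side 0.07 lane [168.4   0.5] r 35 n 425
side 0.055 lane [92.9 -3.8] r 43 n 350
side 0.04 lane [-417.   101.6] r 36 n 138
```

Request:
send_rows(
  rows=[
    {"dx":-3,"dy":0,"dz":0,"roll":0,"jaw":0.28},
    {"dx":-8,"dy":0,"dz":0,"roll":0,"jaw":0.28},
    {"dx":-15,"dy":0,"dz":0,"roll":0,"jaw":0.28},
    {"dx":-15,"dy":0,"dz":-10,"roll":0,"jaw":0.28},
    {"dx":0,"dy":0,"dz":-30,"roll":0,"jaw":0.28},
    {"dx":0,"dy":0,"dz":-30,"roll":0,"jaw":0.28},
    {"dx":0,"dy":0,"dz":-30,"roll":0,"jaw":0.28},
    {"dx":0,"dy":0,"dz":-20,"roll":0,"jaw":0.28},
  ],
)

```text
time_s: 21.18
ee_pos: [0.5466, 0.1224, 0.1454]
eef_rot: [3.139, -0.001, 1.331]
force: [1.5, -1.3, 0.4]
grip_width: 0.0339
grip_force: 0.0
```

Request:
send_rows(
  rows=[
    {"dx":-34.5,"dy":6.2,"dz":0,"roll":0,"jaw":0.28},
    {"dx":-34.5,"dy":6.2,"dz":0,"roll":0,"jaw":0.28},
    {"dx":-34.5,"dy":6.2,"dz":0,"roll":0,"jaw":0.28},
    {"dx":-34.5,"dy":6.2,"dz":0,"roll":0,"jaw":0.28},
    {"dx":-34.5,"dy":6.2,"dz":0,"roll":0,"jaw":0.28},
    {"dx":-34.5,"dy":6.2,"dz":0,"roll":0,"jaw":0.28},
    {"dx":-34.5,"dy":6.2,"dz":0,"roll":0,"jaw":0.28},
    {"dx":-34.5,"dy":6.2,"dz":0,"roll":0,"jaw":0.28},
    {"dx":-34.5,"dy":6.2,"dz":0,"roll":0,"jaw":0.28},
    {"dx":-34.5,"dy":6.2,"dz":0,"roll":0,"jaw":0.28},
    {"dx":-34.5,"dy":6.2,"dz":0,"roll":0,"jaw":0.28},
    {"dx":-34.5,"dy":6.2,"dz":0,"roll":0,"jaw":0.28},
  ],
)

```text
time_s: 22.18
ee_pos: [0.5193, -0.2988, 0.1425]
eef_rot: [3.141, -0.0, 1.331]
force: [1.4, -0.2, 0.3]
grip_width: 0.0339
grip_force: 0.0
```

Request:
send_rows(
  rows=[
    {"dx":-34.5,"dy":6.2,"dz":0,"roll":0,"jaw":0.28},
    {"dx":-34.5,"dy":6.2,"dz":0,"roll":0,"jaw":0.28},
    {"dx":0,"dy":0,"dz":0,"roll":5,"jaw":0.28},
    {"dx":0,"dy":0,"dz":0,"roll":5,"jaw":0.28},
    {"dx":0,"dy":0,"dz":0,"roll":5,"jaw":0.28},
    {"dx":0,"dy":0,"dz":0,"roll":0,"jaw":0.28},
  ],
)

```text
time_s: 22.68
ee_pos: [0.5153, -0.3672, 0.1422]
eef_rot: [-3.141, -0.0, 1.065]
force: [-0.1, -0.8, 0.3]
grip_width: 0.0339
grip_force: 0.0
```

```bash
python3 -c "
from h import *
rep('c1'); tins()"
```

```text
lane mm [-336.2  245.8] h 70 r 13
lane mm [-417.2   97.4] h 39 r 34
lane mm [-281.8   43. ] h 50 r 21
lane mm [-352.3  -20.6] h 30 r 43
lane mm [-329.6 -164.2] h 69 r 32
t 22.7333 tcp lane [-458.5   85.7] z 0.14237105882105316 head right deg 15.044223718479351 F [ 0.3  0.1 -0.8]
side 0.07 lane [169.8   0.9] r 35 n 421
side 0.055 lane [103.9   1.5] r 35 n 311
side 0.04 lane [-417.8  101. ] r 36 n 140
```

View pics/c1.png

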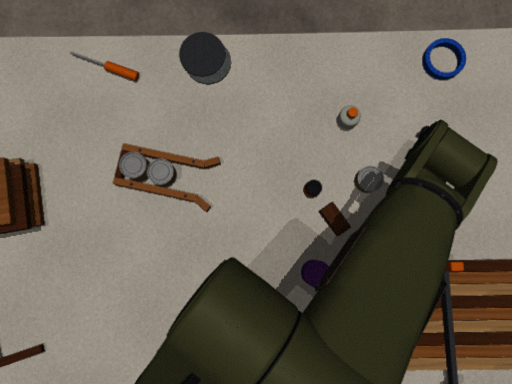

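The tall tin (133,165) and medium tin (160,172) are touching in the lane. The short tin is at (369,179), with the gripper behind it.

Request:
send_rows(
  rows=[
    {"dx":0,"dy":1,"dz":25,"roll":0,"jaw":0.28},
    {"dx":0,"dy":0,"dz":25,"roll":0,"jaw":0.28},
    {"dx":0,"dy":0,"dz":25,"roll":0,"jaw":0.28},
    {"dx":0,"dy":0,"dz":20,"roll":0,"jaw":0.28},
    {"dx":0,"dy":0,"dz":15,"roll":0,"jaw":0.28},
    {"dx":0,"dy":0,"dz":10,"roll":0,"jaw":0.28},
    {"dx":0,"dy":0,"dz":4,"roll":0,"jaw":0.28},
    {"dx":3,"dy":0,"dz":0,"roll":0,"jaw":0.28},
    {"dx":4,"dy":0,"dz":0,"roll":0,"jaw":0.28},
    {"dx":4,"dy":0,"dz":0,"roll":0,"jaw":0.28},
    {"dx":7,"dy":0,"dz":0,"roll":0,"jaw":0.28},
    {"dx":7,"dy":0,"dz":0,"roll":0,"jaw":0.28},
  ],
)

```text
time_s: 23.78
ee_pos: [0.5297, -0.3446, 0.0191]
eef_rot: [3.141, 0.0, 1.07]
force: [-1.1, -0.3, -0.1]
grip_width: 0.0334
grip_force: 0.4
```

Request:
send_rows(
  rows=[
    {"dx":8,"dy":0,"dz":0,"roll":0,"jaw":0.28},
    {"dx":8,"dy":0,"dz":0,"roll":0,"jaw":0.28},
    {"dx":8,"dy":0,"dz":0,"roll":0,"jaw":0.28},
    {"dx":8,"dy":0,"dz":0,"roll":0,"jaw":0.28},
    {"dx":8,"dy":0,"dz":0,"roll":0,"jaw":0.28},
    {"dx":8,"dy":0,"dz":0,"roll":0,"jaw":0.28},
    {"dx":8,"dy":0,"dz":0,"roll":0,"jaw":0.28},
    {"dx":8,"dy":0,"dz":0,"roll":0,"jaw":0.28},
    {"dx":8,"dy":0,"dz":0,"roll":0,"jaw":0.28},
    {"dx":6,"dy":0,"dz":0,"roll":0,"jaw":0.28},
  ],
)

```text
time_s: 24.62
ee_pos: [0.5671, -0.2758, 0.0184]
eef_rot: [3.142, -0.0, 1.07]
force: [-1.4, -0.2, -0.1]
grip_width: 0.0339
grip_force: 0.7
```

```bash
python3 -c "
from h import *
rep(); tins()"
```

```text
lane mm [-335.3  246.7] h 71 r 13
lane mm [-315.8  124.1] h 39 r 33
lane mm [-281.6   42.6] h 50 r 21
t 24.6667 tcp lane [-356.9  114.6] z 0.01846047015414382 head right deg 15.044513587825804 F [-0.2  0.6  0.1]
side 0.07 lane [168.4  -0. ] r 35 n 428
side 0.055 lane [103.8   1.2] r 34 n 320
side 0.04 lane [-325.9  121.3] r 45 n 183
```

Request:
send_rows(
  rows=[
    {"dx":4,"dy":1.3,"dz":0,"roll":-2,"jaw":0.28},
    {"dx":6,"dy":2.6,"dz":0,"roll":-4.2,"jaw":0.28},
    {"dx":6,"dy":2.6,"dz":0,"roll":-4.2,"jaw":0.28},
    {"dx":6,"dy":2.6,"dz":0,"roll":-4.2,"jaw":0.28},
    {"dx":6,"dy":2.6,"dz":0,"roll":-4.2,"jaw":0.28},
    {"dx":6,"dy":2.6,"dz":0,"roll":-4.2,"jaw":0.28},
    {"dx":6,"dy":2.6,"dz":0,"roll":-4.2,"jaw":0.28},
    {"dx":6,"dy":2.6,"dz":0,"roll":-4.2,"jaw":0.28},
    {"dx":6,"dy":2.6,"dz":0,"roll":-4.2,"jaw":0.28},
    {"dx":6,"dy":2.6,"dz":0,"roll":-4.2,"jaw":0.28},
    {"dx":6,"dy":2.6,"dz":0,"roll":-4.2,"jaw":0.28},
    {"dx":6,"dy":2.6,"dz":0,"roll":-4.2,"jaw":0.28},
  ],
)

```text
time_s: 25.72
ee_pos: [0.6038, -0.2126, 0.0184]
eef_rot: [3.141, 0.0, 1.914]
force: [1.0, -1.2, -0.1]
grip_width: 0.034
grip_force: 0.4
```

```bash
python3 -c "
from h import *
rep(); tins()
cv2.imwrite('pics/c2s.png',cv2.resize(camera('side')['frame'][90:290,120:370,::-1],None,fx=3,fy=3))"
```

```text
t 25.7667 tcp lane [-286.5  135.1] z 0.01835864893236294 head right deg -33.640159883618736 F [ 0.6  0.5 -0.2]
side 0.07 lane [169.9   2.2] r 35 n 430
side 0.055 lane [104.    2.1] r 36 n 316
side 0.04 lane [-254.2  117.2] r 39 n 193
```

View pics/c2s.png

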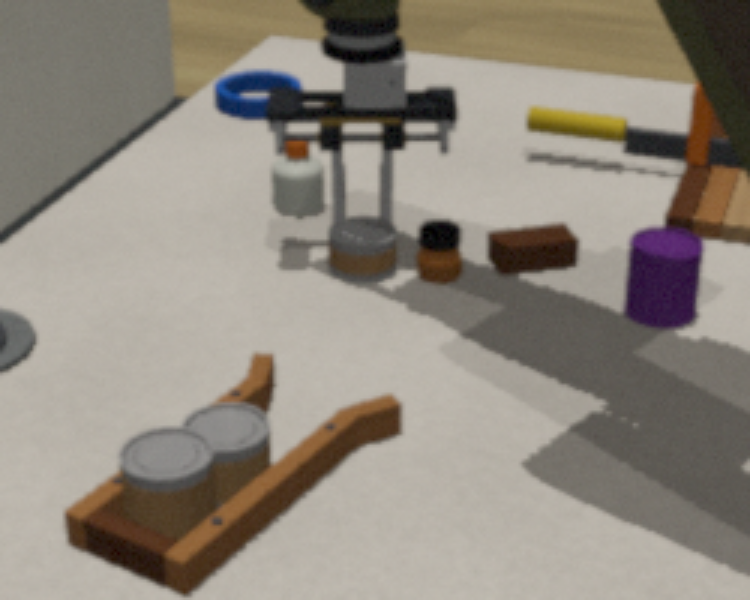

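The short tin is seated between the fingers (crop px 362,248) and the jar is clear.

Request:
send_rows(
  rows=[
    {"dx":6,"dy":1,"dz":0,"roll":-1.5,"jaw":0.28},
    {"dx":6,"dy":1,"dz":0,"roll":-1.5,"jaw":0.28},
    {"dx":9,"dy":0,"dz":0,"roll":0,"jaw":0.28},
    {"dx":9,"dy":0,"dz":0,"roll":0,"jaw":0.28},
    {"dx":9,"dy":0,"dz":0,"roll":0,"jaw":0.28},
    {"dx":9,"dy":0,"dz":0,"roll":0,"jaw":0.28},
    {"dx":9,"dy":0,"dz":0,"roll":0,"jaw":0.28},
    {"dx":9,"dy":0,"dz":0,"roll":0,"jaw":0.28},
    {"dx":9,"dy":0,"dz":0,"roll":0,"jaw":0.28},
    {"dx":9,"dy":0,"dz":0,"roll":0,"jaw":0.28},
    {"dx":9,"dy":0,"dz":0,"roll":0,"jaw":0.28},
    {"dx":9,"dy":0,"dz":0,"roll":0,"jaw":0.28},
  ],
)

```text
time_s: 26.87
ee_pos: [0.5666, -0.1166, 0.0185]
eef_rot: [3.142, -0.0, 1.964]
force: [-0.3, -0.4, 0.4]
grip_width: 0.0339
grip_force: 0.4
```

Request:
send_rows(
  rows=[
    {"dx":9,"dy":0,"dz":0,"roll":0,"jaw":0.28},
    {"dx":9,"dy":0,"dz":0,"roll":0,"jaw":0.28},
    {"dx":9,"dy":0,"dz":0,"roll":0,"jaw":0.28},
    {"dx":9,"dy":0,"dz":0,"roll":0,"jaw":0.28},
    {"dx":7,"dy":0,"dz":0,"roll":0,"jaw":0.28},
  ],
)

```text
time_s: 27.28
ee_pos: [0.5502, -0.0768, 0.0185]
eef_rot: [-3.142, -0.0, 1.964]
force: [0.8, -0.4, -0.0]
grip_width: 0.0341
grip_force: 0.4
```

```bash
python3 -c "
from h import *
rep(); tins()"
```

```text
lane mm [-335.1  247.2] h 69 r 13
lane mm [-281.5   42.8] h 50 r 21
lane mm [-352.5  -20.6] h 30 r 43
lane mm [-329.8 -164.7] h 69 r 33
t 27.3333 tcp lane [-167.6   50.6] z 0.018406056233910187 head right deg -36.14883747906963 F [-0.1  1.3 -0.7]
side 0.07 lane [ 1.679e+02 -1.000e-01] r 35 n 428
side 0.055 lane [103.7   0.3] r 35 n 314
side 0.04 lane [-139.2   35.1] r 40 n 246
```

Request:
send_rows(
  rows=[
    {"dx":7,"dy":0,"dz":0,"roll":0,"jaw":0.28},
    {"dx":8,"dy":0,"dz":0,"roll":0,"jaw":0.28},
    {"dx":8,"dy":0,"dz":0,"roll":0,"jaw":0.28},
    {"dx":6,"dy":0,"dz":0,"roll":0,"jaw":0.28},
    {"dx":5,"dy":-2.5,"dz":0,"roll":4,"jaw":0.28},
    {"dx":5,"dy":-2.5,"dz":0,"roll":4,"jaw":0.28},
    {"dx":5,"dy":-2.5,"dz":0,"roll":4,"jaw":0.28},
    {"dx":5,"dy":-2.5,"dz":0,"roll":4,"jaw":0.28},
    {"dx":5,"dy":-2.5,"dz":0,"roll":4,"jaw":0.28},
    {"dx":5,"dy":-2.5,"dz":0,"roll":4,"jaw":0.28},
    {"dx":5,"dy":-2.5,"dz":0,"roll":4,"jaw":0.28},
    {"dx":5,"dy":-2.5,"dz":0,"roll":4,"jaw":0.28},
  ],
)

```text
time_s: 28.38
ee_pos: [0.5137, -0.0143, 0.0185]
eef_rot: [-3.141, 0.0, 1.402]
force: [-0.0, -1.3, 1.4]
grip_width: 0.0334
grip_force: 0.7
```

```bash
python3 -c "
from h import *
rep(); tins()"
```

```text
lane mm [-335.8  246.5] h 70 r 13
lane mm [-282.    42.9] h 50 r 21
lane mm [-353.5  -20.3] h 30 r 42
lane mm [-329.9 -164.4] h 69 r 33
t 28.4333 tcp lane [-115.5    0.6] z 0.01842186264499498 head right deg -3.6406825313500093 F [ 0.7  0.4 -0.9]
side 0.07 lane [169.2  -0.7] r 35 n 420
side 0.055 lane [103.    1.4] r 36 n 316
side 0.04 lane [-86.2  -5.1] r 44 n 287
```

Request:
send_rows(
  rows=[
    {"dx":5,"dy":-0.5,"dz":0,"roll":1.8,"jaw":0.28},
    {"dx":5,"dy":-0.3,"dz":0,"roll":1.8,"jaw":0.28},
    {"dx":8,"dy":0,"dz":0,"roll":0,"jaw":0.28},
    {"dx":8,"dy":0,"dz":0,"roll":0,"jaw":0.28},
    {"dx":8,"dy":0,"dz":0,"roll":0,"jaw":0.28},
    {"dx":8,"dy":0,"dz":0,"roll":0,"jaw":0.28},
    {"dx":8,"dy":0,"dz":0,"roll":0,"jaw":0.28},
  ],
)

```text
time_s: 29.07
ee_pos: [0.5244, 0.035, 0.0184]
eef_rot: [-3.142, -0.0, 1.343]
force: [-1.3, -2.1, 0.0]
grip_width: 0.0339
grip_force: 0.6
```

Request:
send_rows(
  rows=[
    {"dx":8,"dy":0,"dz":0,"roll":0,"jaw":0.28},
    {"dx":8,"dy":0,"dz":0,"roll":0,"jaw":0.28},
    {"dx":8,"dy":0,"dz":0,"roll":0,"jaw":0.28},
    {"dx":8,"dy":0,"dz":0,"roll":0,"jaw":0.28},
    {"dx":6,"dy":0,"dz":0,"roll":0,"jaw":0.28},
    {"dx":4,"dy":0,"dz":0,"roll":0,"jaw":0.28},
  ],
)

```text
time_s: 29.57
ee_pos: [0.5338, 0.0758, 0.0184]
eef_rot: [-3.142, -0.0, 1.343]
force: [-0.3, -1.4, 0.9]
grip_width: 0.0341
grip_force: 0.6
```

```bash
python3 -c "
from h import *
rep(); tins()"
```

```text
lane mm [-334.6  245.9] h 69 r 13
lane mm [-281.6   42.8] h 50 r 21
lane mm [-351.8  -21.4] h 30 r 43
lane mm [-329.7 -164.4] h 69 r 33
t 29.6167 tcp lane [-23.5  -0.6] z 0.018453532224134223 head right deg -0.5374802482142798 F [-1.1  0.3  0.3]
side 0.07 lane [168.4   2.4] r 36 n 427
side 0.055 lane [104.2   2.1] r 35 n 311
side 0.04 lane [ 6.4 -4.2] r 45 n 338
```

Request:
send_rows(
  rows=[
    {"dx":5,"dy":0,"dz":0,"roll":0.5,"jaw":0.28},
    {"dx":5,"dy":0,"dz":0,"roll":0,"jaw":0.28},
    {"dx":4,"dy":0,"dz":0,"roll":0,"jaw":0.28},
    {"dx":2,"dy":0,"dz":0,"roll":0,"jaw":0.28},
    {"dx":2,"dy":0,"dz":0,"roll":0,"jaw":0.28},
    {"dx":1,"dy":0,"dz":0,"roll":0,"jaw":0.28},
  ],
)

```text
time_s: 30.17
ee_pos: [0.5381, 0.0937, 0.0184]
eef_rot: [-3.142, 0.0, 1.334]
force: [-0.4, -1.4, -0.3]
grip_width: 0.0338
grip_force: 0.4
```

Request:
send_rows(
  rows=[
    {"dx":1,"dy":0,"dz":0,"roll":0,"jaw":0.28},
    {"dx":1,"dy":0,"dz":0,"roll":0,"jaw":0.28},
    {"dx":1,"dy":0,"dz":0,"roll":0,"jaw":0.28},
  ],
)

```text
time_s: 30.42
ee_pos: [0.5388, 0.0964, 0.0185]
eef_rot: [3.142, -0.0, 1.333]
force: [-0.9, -0.6, -1.0]
grip_width: 0.0342
grip_force: 0.4
```

Request:
send_rows(
  rows=[
    {"dx":1,"dy":0,"dz":0,"roll":0,"jaw":0.28},
    {"dx":0,"dy":0,"dz":0,"roll":0,"jaw":0.28},
  ],
)

```text
time_s: 30.58
ee_pos: [0.539, 0.0974, 0.0184]
eef_rot: [-3.141, 0.0, 1.334]
force: [0.8, -0.9, -0.0]
grip_width: 0.0336
grip_force: 0.7
```

Request:
send_rows(
  rows=[
    {"dx":1,"dy":0,"dz":0,"roll":0,"jaw":0.28},
    {"dx":1,"dy":0,"dz":0,"roll":0,"jaw":0.28},
    {"dx":0,"dy":0,"dz":0,"roll":0,"jaw":0.28},
  ],
)

```text
time_s: 30.83
ee_pos: [0.5391, 0.098, 0.0183]
eef_rot: [-3.141, 0.003, 1.334]
force: [-3.3, -11.7, 2.8]
grip_width: 0.0339
grip_force: 5.4
```

Request:
send_rows(
  rows=[
    {"dx":0.5,"dy":0,"dz":0,"roll":0,"jaw":0.28},
    {"dx":0,"dy":0,"dz":0,"roll":0,"jaw":0.28},
  ],
)

```text
time_s: 31.0
ee_pos: [0.5391, 0.0981, 0.0183]
eef_rot: [-3.141, 0.003, 1.333]
force: [-4.0, -15.3, 3.7]
grip_width: 0.034
grip_force: 6.7
```

All three are home at 15 N. I'll back off straight, rise, move clear and check.

Request:
send_rows(
  rows=[
    {"dx":-2,"dy":0,"dz":0,"roll":0,"jaw":0.28},
    {"dx":-6,"dy":0,"dz":0,"roll":0,"jaw":0.28},
    {"dx":-15,"dy":0,"dz":0,"roll":0,"jaw":0.28},
    {"dx":-15,"dy":0,"dz":-10,"roll":0,"jaw":0.28},
    {"dx":0,"dy":0,"dz":-30,"roll":0,"jaw":0.28},
    {"dx":0,"dy":0,"dz":-30,"roll":0,"jaw":0.28},
    {"dx":0,"dy":0,"dz":-30,"roll":0,"jaw":0.28},
    {"dx":-20,"dy":0,"dz":-30,"roll":0,"jaw":0.28},
    {"dx":-35,"dy":0,"dz":0,"roll":0,"jaw":0.28},
    {"dx":-35,"dy":0,"dz":0,"roll":0,"jaw":0.28},
    {"dx":-35,"dy":0,"dz":0,"roll":0,"jaw":0.28},
    {"dx":-30,"dy":0,"dz":0,"roll":0,"jaw":0.28},
  ],
)

```text
time_s: 32.0
ee_pos: [0.4936, -0.0895, 0.1488]
eef_rot: [3.141, -0.0, 1.333]
force: [0.7, -0.5, -0.3]
grip_width: 0.034
grip_force: 0.0
```

```bash
python3 -c "
from h import *
rep(); tins(); tins('top')
c=camera('top')['frame'][120:240,80:240,::-1]; s=camera('side')['frame'][180:300,130:290,::-1]
cv2.imwrite('pics/end.png',cv2.resize(np.hstack([c,s]),None,fx=2.5,fy=2.5))"
```

```text
lane mm [-335.3  246.3] h 70 r 13
lane mm [-352.4  -20.6] h 30 r 43
lane mm [-330.2 -164.3] h 69 r 33
t 32.05 tcp lane [-197.6   -0.8] z 0.1486673369938338 head right deg 0.1170001399304823 F [ 0.3 -3.   0.5]
side 0.07 lane [170.    1.8] r 35 n 427
side 0.055 lane [103.8   2.3] r 35 n 313
side 0.04 lane [34.3 -1.9] r 35 n 263
top 0.07 lane [167.   -0.2] r 33 n 254
top 0.055 lane [124.9   1.7] r 33 n 69
top 0.055 lane [96.5 -3.8] r 27 n 188
top 0.04 lane [36.9 -0.1] r 34 n 246
```

View pics/end.png

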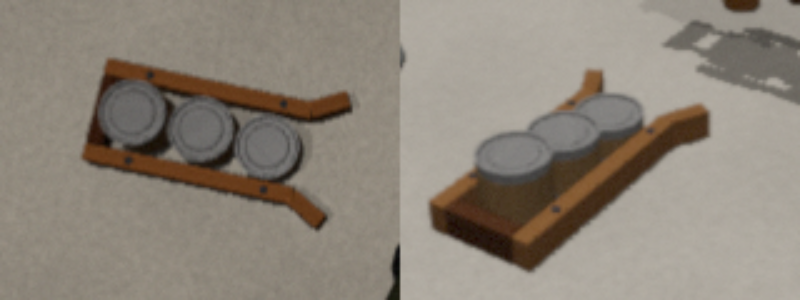

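The end picture shows the three tins in single file, at left-panel px (132,113), (201,130) and (268,147). They are touching, and the first is against the stop.

```bash
python3 -c "
from station import *
print(hand_in())"
```

```text
the job is handed in; nothing more can be done
None
```

The tall, medium and short tins are home in the lane in that order, each touching the one before, and the job is handed in at about 32 s; the jar, glue and offcut were not touched, and hand-in returned no verdict.

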